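Collect finished card cartons from the packing machine's catch tray

ROBOT

A 6-joint arm with a two-finger parallel gripper is mounted at the origin on the work surface. World frame = base frame: x ahead of the robot, y to its left, z up, the work surface at z = 0. Lengths are in m, angles in rad, forces in N, time in s.
With the tool pointing down it reaches from about 0.3 to 0.875 m from the base axis. Payload 6.4 kg.
Tool frame: the origin (TCP) lies on the centre line of the jaws, within the pads' length; the fingertips stand 25 mm ahead of it and the grasp point (between the pads) lies 6 mm ahead of it (ctrl.tips_ahead is the z of the fingertips in the tool frame, in m); z points along the fingers, x is the direction in which the jaws open and shut, and the axes are right-handed (so a half turn about z gives the same grasp; the last joint's range is limited). The gripper opens to 85 mm and grips with 20 to 120 N. Pads are 22 mm wide; open, the fingers measure 114 mm over their backs; the gripper's body (76 mm by 85 mm) begins 54 mm behind the grasp point. The pads swing forward as they close: fully open they stand 13 mm farther back than shut.
Start: joints at [-1.456, 0.181, 1.607, -0, 1.354, -0.206], TCP at [0.181, -0.546, 0.227] pointing down, gripper open.
Joint ranges: [-2.99, 2.99], [-0.89, 2.07], [0.3, 2.58], [-1.14, 4.28], [0, 2.63], [-3.12, 3.12]. Speed limits (rad/s): [2.57, 2.57, 3.01, 3.14, 3.14, 3.14].

INTERFACE

Orientations are given as a unit quaternion [w, x, y, z].
In Python, from bench import ctrl gives the robot as it stands.
- The arm moves only by the shell command python3 -m pendant 'ROWS'. ROWS is JSON, a list that holds one entry, the list of rows, each a list of 7 numbers: the shift along the tool's x, y, z in m, then the turn, a rotation vector about the tool's x, y, z in rad, then the closure, from -1 (fully open) to 1 (shut). A call has 1 to 10 rows; each row shifts and turns the commanded pose from where the row before left it, along the tool's axes as they then stand; what a row does not reach is not made up. A row lasts 1/10 s, in which the tool goes at most 50 mm and 8.59 degrees, less where a joint would pass 70% of its speed; a pose out of reach is approached as far as the arm can. A call with a gripper value outside its range is refused whole. The fingers move at their own pace and stop on an object; the grip force is fixed at half the most. Time passes only in rows, so rows that do not move let the fingers close. It gives the time, the measured TCP pose, the force and the opening at its end, in the units of the state.
- ctrl.get_obs(): the state, without advancing time (a new reading comes with each control period).
- ctrl.camera(name): name is "side" or "top"; returns (picture, depth): 400x640x3 uint8, red, green, blue; 400x640 float32, m along the optical axis (not along the pixel's ray), 0 where there is no reading.
- ctrl.calibration(name): a dict with "fov_y" (degrees; the focal length in pixels is half the picture's height over the tangent of half this angle, whatever the lens; pixels are square), "cx", "cy" (the principal point, pixels), "camera_from_world" (4x4, takes a point from world to camera coordinates). Camera axes: x right, y down, z forward; pixel columns grow to the right and rows downward; lengths in m; the calibration is good to about 2 mm. A picture is of the moment at which its call begins. calibration takes no time and is no camera call.
- ctrl.hand_in(): hands the job in, once; it reports no verdict.
The state is a dict: "time_s": time; "q": joint angles; "dq": joint speeds; "joint_efforts": joint torques, N m; "eef_pos": TCP position; "eef_rot": TCP orientation; "wrist_force": force on the tool from outside, world axes, zero at the start; "torque": the same for the moment, N m; "opening": opening from 0.0 (shut) to 1.0 (fully open).
Only numpy, scipy, OpenCV 4.12 (cv2) and the standard library are available. Lean on these libraries where they do the work, as an engineer would, in place of code of your own. Each camera call takes 0.05 s, during which the arm holds its last target.

TASK

The card packing machine has delivered two long finished cartons into its catch tray. Take both long cartons out of the tray and set them down gently in the white basket, each lying flat on the basket's bottom (not dropped, not stacked or tipped over). Leave the small square carton and the roll of tape where they are in the tray.

Things in the scene. Friction and masses are not known exactly. Their poses are not given: they have to be found in the camera images.
- tray: Steel catch tray of the card packing machine, fixed, inner space 260 mm along its x and 280 mm along its y, walls 4 mm thick with their top 30 mm above the table, inner floor 8 mm above the table. Origin: centre of the tray at table height, z up. A chute rises from the tray's -y wall to the grey machine, whose 210 mm tall front stands 255 mm from the origin towards -y of the tray.
- basket: Open white plastic basket, loose on the table, 0.7 kg, outer 230 mm along its x, 290 mm along its y and 70 mm high, with a small rim lip of about 8 mm; inner space 220 x 280 mm, inner floor 5 mm above the table. Origin: centre of its underside, z up.
- carton_a: One of two identical long finished cartons, plain cardboard box, 90 mm along its x, 50 mm along its y, 40 mm high, about 0.16 kg, standing on the tray floor. Origin: centre of its underside, z up. Grip it across the 50 mm width; at least 30 mm is free on each side.
- carton_b: The other long finished carton, the same as carton_a.
- small_carton: Small square cardboard carton, 50 x 50 mm and 40 mm high, in the tray; stays there. Origin: centre of its underside.
- tape_roll: Roll of brown tape lying flat in the tray, 84 mm outer and 64 mm inner diameter, 24 mm high; stays there. Origin: centre of its underside.
There are look-alikes about, which are no part of the job. What is shaped like the carton_a but green or purple is not meant.

How it is judged:
At the end, for the whole second after the job is handed in: Both long cartons are inside the basket, lying flat (within about 10 degrees) on its bottom (underside less than 20 mm above the basket's underside), at rest; the basket stands upright (within about 6 degrees); the small carton and the tape roll are within 30 mm of where they started (x of carton_a in the frame of basket between -0.11 and 0.11 m and y of carton_a in the frame of basket between -0.14 and 0.14 m and z of carton_a in the frame of basket between -0.005 and 0.02 m and angle between each of carton_a, carton_b's own z axis and vertical below 0.17 rad and linear speed of each of carton_a, carton_b below 0.02 m/s and x of carton_b in the frame of basket between -0.11 and 0.11 m and y of carton_b in the frame of basket between -0.14 and 0.14 m and z of carton_b in the frame of basket between -0.005 and 0.02 m and angle between basket's own z axis and vertical below 0.1 rad and distance of each of small_carton, tape_roll from where it was at the start of the episode below 0.03 m); the robot touches nothing.
It fails at once if a long carton is dropped or thrown into the basket (falls faster than 0.8 m/s there, a drop of more than about 33 mm) (x of carton_a in the frame of basket between -0.11 and 0.11 m and y of carton_a in the frame of basket between -0.14 and 0.14 m and z of carton_a in the frame of basket below 0.06 m and linear speed of carton_a above 0.8 m/s).
It fails at once if a long carton is dropped or thrown into the basket (falls faster than 0.8 m/s there, a drop of more than about 33 mm) (x of carton_b in the frame of basket between -0.11 and 0.11 m and y of carton_b in the frame of basket between -0.14 and 0.14 m and z of carton_b in the frame of basket below 0.06 m and linear speed of carton_b above 0.8 m/s).
It fails at once if the small carton is moved more than 30 mm (distance of small_carton from where it was at the start of the episode above 0.03 m).
It fails at once if the tape roll is moved more than 30 mm (distance of tape_roll from where it was at the start of the episode above 0.03 m).
It also fails if it takes over 61 s, if anything falls off the work surface, if the arm or the gripper's body presses on something with over 40 N, if the wrist force passes 120 N, or if a joint passes its speed limit or range.

## Working session

There is one attempt and no reset: what is moved stays moved. The work goes in short steps, Python scripts to look and compute and a shell command to move; the robot and the scene stay as the last step left them, time stands still between calls to the robot, and variables do not carry over. Pictures are saved under pics/ and viewed, and the job is handed in when it is done.

```bash
ls; mkdir -p pics
python3 - <<'E'
from bench import ctrl
import cv2,numpy as np
o=ctrl.get_obs();print(o['time_s'],o['eef_pos'],o['eef_rot'],o['opening'],ctrl.tips_ahead)
for n in('top','side'):
    p,d=ctrl.camera(n);cv2.imwrite(f'pics/{n}0.png',p[:,:,::-1]);np.save(f'{n}0.npy',d)
    c=ctrl.calibration(n);print(n,c)
E
```

```text
pics
0.0 [ 0.18126918 -0.54507957  0.22588011] [-6.67242696e-04  8.10969647e-01 -5.85087531e-01 -6.06223261e-04] 0.9979780070226395 0.025
top {'fov_y': 56.6713621443724, 'cx': 324.55517553910755, 'cy': 206.03874574313707, 'camera_from_world': array([[-6.47881263e-03, -9.99978912e-01, -4.48428382e-04,
         3.53338755e-04],
       [-9.91168379e-01,  6.48112563e-03, -1.32450897e-01,
         4.70814759e-01],
       [ 1.32451010e-01, -4.13656511e-04, -9.91189467e-01,
         8.62464730e-01],
       [ 0.00000000e+00,  0.00000000e+00,  0.00000000e+00,
         1.00000000e+00]])}
side {'fov_y': 48.96958563503593, 'cx': 321.1884999377374, 'cy': 202.4038487793037, 'camera_from_world': array([[-0.91828542, -0.39527983,  0.02248893,  0.41768009],
       [-0.25048541,  0.53604338, -0.80617278,  0.14615995],
       [ 0.3066088 , -0.74592986, -0.59125265,  0.77848452],
       [ 0.        ,  0.        ,  0.        ,  1.        ]])}
```

View pics/top0.png

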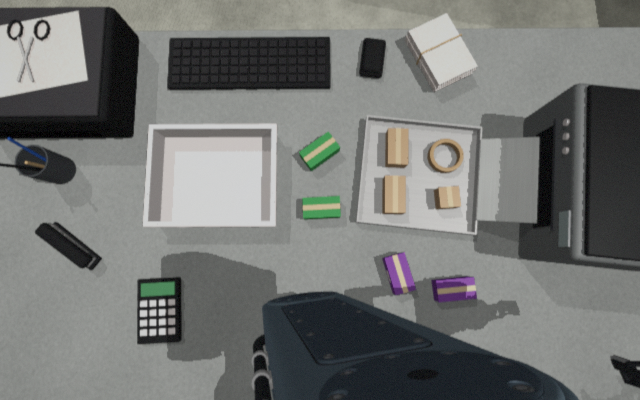

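View pics/side0.png

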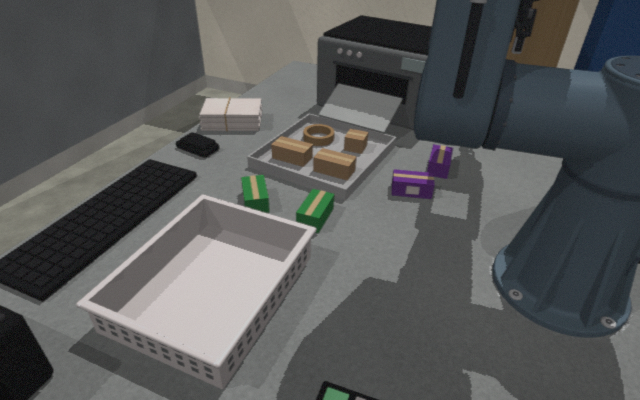

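Top view candidates:
- Plain cardboard long cartons in the tray at about (397,147) and (395,194).
- Look-alikes: green at (319,151) and (321,207), purple at (400,272) and (455,288).
- The small square carton is at (448,197) and the tape at (445,155).

I choose the two long brown ones and will check them in a crop.

```bash
cat > h.py <<'E'
from bench import ctrl
import numpy as np
def px2w(n,u,v,z):
    c=ctrl.calibration(n);T=np.array(c['camera_from_world']);f=200/np.tan(np.radians(c['fov_y']/2))
    R=T[:3,:3];o=-R.T@T[:3,3];d=R.T@np.array([(u-c['cx'])/f,(v-c['cy'])/f,1]);return o+d*(z-o[2])/d[2]
E
python3 - <<'E'
import cv2
p=cv2.imread('pics/top0.png');cv2.imwrite('pics/crop0.png',cv2.resize(p[105:245,345:495],None,fx=4,fy=4,interpolation=cv2.INTER_CUBIC))
cv2.imwrite('pics/crop1.png',cv2.resize(p[110:240,135:290],None,fx=4,fy=4,interpolation=cv2.INTER_CUBIC))
E
```

```text
(no output)
```

View pics/crop0.png

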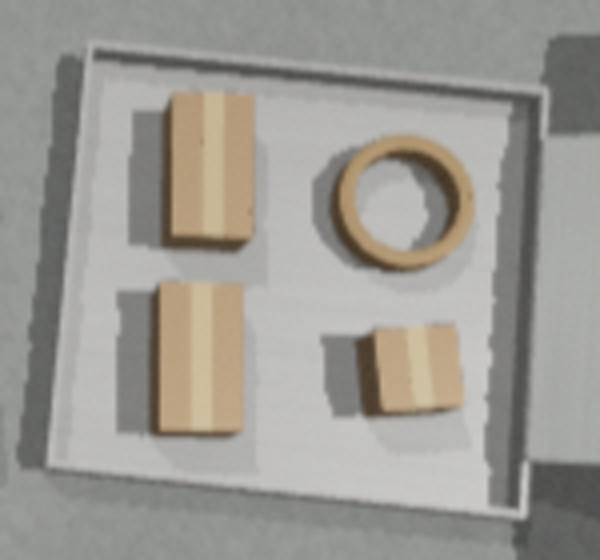

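View pics/crop1.png

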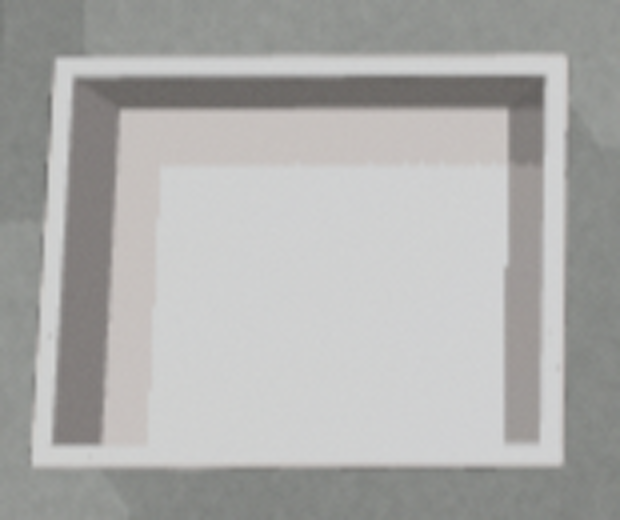

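The close crop shows two brown long cartons with a plain tape stripe and square-on tops, so the choice holds. Next I compute the poses.

```bash
cat >> h.py <<'E'
from scipy.spatial.transform import Rotation as Ro
def pose():
    o=ctrl.get_obs();q=o['eef_rot'];return o,np.array(o['eef_pos']),Ro.from_quat([q[1],q[2],q[3],q[0]])
def plan(tgt,jawyaw):
    # jaw direction (tool x) yaw mod pi in world, tool straight down; shift in current tool axes, and rotvec
    o,p,R=pose();x=R.as_matrix()[:,0];cur=np.arctan2(x[1],x[0])
    y=jawyaw+np.pi*np.round((cur-jawyaw)/np.pi)
    Rt=Ro.from_matrix(np.c_[[np.cos(y),np.sin(y),0],[np.sin(y),-np.cos(y),0],[0,0,-1]])
    print('t',round(o['time_s'],2),'pos',p.round(4),'q6',round(o['q'][5],3),'open',round(o['opening'],3),'F',np.round(o['wrist_force'],1))
    print('yaw cur',cur.round(3),'tgt',round(y,3),'rotvec tool',(R.inv()*Rt).as_rotvec().round(4))
    print('shift cur tool',R.inv().apply(np.array(tgt)-p).round(4),'| in target frame',Rt.inv().apply(np.array(tgt)-p).round(4))
E
python3 - <<'E'
from h import *
A=[(172,92),(254,94),(250,241),(168,238)];B=[(160,283),(244,283),(242,432),(156,432)];K=[(57,58),(567,56),(563,466),(33,466)]
def go(n,P,ox,oy,z):
    W=np.array([px2w('top',ox+(x-.0)/4,oy+y/4,z) for x,y in P]);print(n,W.mean(0).round(4));print(W.round(4).tolist())
    for i in range(4):
        e=W[(i+1)%4]-W[i];print(np.linalg.norm(e).round(4),np.arctan2(e[1],e[0]).round(3))
    return W.mean(0)
a=go('A',A,345,105,.048);b=go('B',B,345,105,.048);k=go('K',K,135,110,.070)
d=np.load('top0.npy')
for u,v in[(397,147),(395,194),(210,180),(400,170)]:print(u,v,d[v,u])
plan([a[0],a[1],.17],np.pi/2)
print(pose()[2].as_matrix().round(3))
print(px2w('top',345+418/4,105+368/4,.048),px2w('top',345+405/4,105+202/4,.032))
E
```

```text
A [ 0.6127 -0.1805  0.048 ]
[[0.6591, -0.1583, 0.048], [0.6575, -0.2081, 0.048], [0.566, -0.2024, 0.048], [0.5682, -0.1532, 0.048]]
0.0498 -1.603
0.0917 3.079
0.0492 1.527
0.0911 -0.055
B [ 0.4957 -0.1704  0.048 ]
[[0.5407, -0.1477, 0.048], [0.5403, -0.1979, 0.048], [0.4508, -0.1935, 0.048], [0.4511, -0.1428, 0.048]]
0.0502 -1.577
0.0897 3.093
0.0507 1.564
0.0897 -0.054
K [0.5417 0.2609 0.07  ]
[[0.6637, 0.4124, 0.07], [0.6629, 0.1096, 0.07], [0.4191, 0.1093, 0.07], [0.4211, 0.4125, 0.07]]
0.3028 -1.573
0.2438 -3.14
0.3032 1.564
0.2426 -0.0
397 147 0.89502776
395 194 0.88110083
210 180 0.9298508
400 170 0.9264378
t 0.1 pos [ 0.1813 -0.5452  0.226 ] q6 -0.206 open 1.001 F [ 0.1  0.2 -0.8]
yaw cur -1.25 tgt -1.571 rotvec tool [-1.000e-04  1.600e-03  3.208e-01]
shift cur tool [-0.2099 -0.5244  0.0565] | in target frame [-0.3647 -0.4314  0.056 ]
[[ 0.315 -0.949 -0.   ]
 [-0.949 -0.315  0.002]
 [-0.002 -0.    -1.   ]]
[ 0.48826869 -0.29918667  0.048     ] [ 0.5937991  -0.30194512  0.032     ]
```

```bash
python3 -m pendant '[[[0,0,0,0,0,0.1,-1],[0,0,0,0,0,0.1,-1],[0,0,0,0,0,0.1,-1],[0,0,0,0,0,0.076,-1],[0,0,0,0,0,0,-1]]]'; python3 -c "
from h import *
plan([.6127,-.1805,.15],-1.626)"
```

```text
time_s: 0.6
eef_pos: [0.1813, -0.5454, 0.2263]
eef_rot: [0.0, -0.687, 0.727, 0.0]
wrist_force: [0.5, -0.6, -0.0]
opening: 1.0
t 0.6 pos [ 0.1813 -0.5454  0.2263] q6 0.17 open 1.0 F [ 0.5 -0.6 -0. ]
yaw cur -1.627 tgt -1.626 rotvec tool [ 0.0002  0.0009 -0.0006]
shift cur tool [-0.3883 -0.4104  0.0766] | in target frame [-0.3881 -0.4106  0.0763]
```

```bash
python3 -m pendant '[[[-0.02,-0.02,0,0,0,0,-1],[-0.03,-0.03,0,0,0,0,-1],[-0.03,-0.03,0,0,0,0,-1],[-0.03,-0.03,0,0,0,0,-1],[-0.03,-0.03,0,0,0,0,-1],[-0.03,-0.03,0,0,0,0,-1],[-0.03,-0.03,0,0,0,0,-1],[-0.03,-0.03,0,0,0,0,-1],[-0.03,-0.03,0,0,0,0,-1],[-0.03,-0.03,0,0,0,0,-1]]]'; python3 -m pendant '[[[-0.03,-0.03,0.01,0,0,0,-1],[-0.03,-0.03,0.02,0,0,0,-1],[-0.025,-0.03,0.02,0,0,0,-1],[-0.013,-0.02,0.02,0,0,0,-1],[0,-0.01,0,0,0,0,-1],[0,0,0,0,0,0,-1]]]'; python3 -c "
from h import *
plan([.6127,-.1805,.04],-1.626)
import cv2
for n in('top','side'):
    p,d=ctrl.camera(n);cv2.imwrite(f'pics/{n}1.png',p[:,:,::-1])
"
```

```text
time_s: 1.6
eef_pos: [0.4879, -0.2706, 0.2267]
eef_rot: [-0.0, -0.688, 0.726, 0.0]
wrist_force: [0.7, -0.7, 0.3]
opening: 0.999
time_s: 2.2
eef_pos: [0.6126, -0.1808, 0.1563]
eef_rot: [-0.0, -0.688, 0.725, 0.0]
wrist_force: [-0.3, -0.8, 0.4]
opening: 1.002
t 2.2 pos [ 0.6126 -0.1808  0.1563] q6 1.151 open 1.002 F [-0.3 -0.8  0.4]
yaw cur -1.623 tgt -1.626 rotvec tool [0.001  0.0001 0.0025]
shift cur tool [-0.0003 -0.0002  0.1163] | in target frame [-3.000e-04 -1.000e-04  1.163e-01]
```

View pics/side1.png

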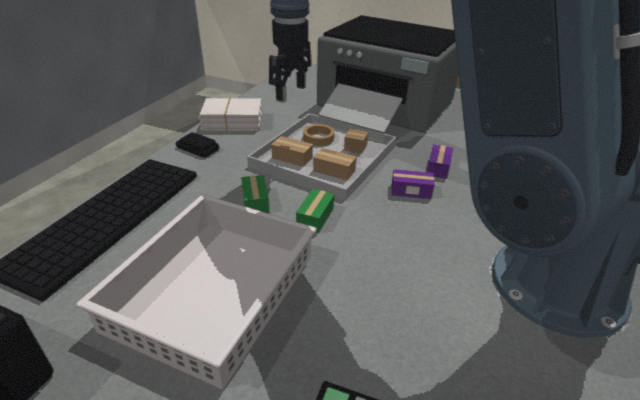

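The side view shows the open gripper at (290,75), above the far carton at (292,150). Going down.

```bash
python3 -m pendant '[[[0,0,0.02,0,0,0,-1],[0,0,0.02,0,0,0,-1],[0,0,0.02,0,0,0,-1],[0,0,0.015,0,0,0,-1],[0,0,0.01,0,0,0,-1],[0,0,0.006,0,0,0,-1],[0,0,0,0,0,0,-1]]]'; python3 -c "
from h import *
plan([.6127,-.1805,.04],-1.626)
import cv2
p,d=ctrl.camera('side');cv2.imwrite('pics/side2.png',cv2.resize(p[60:210,220:420,::-1],None,fx=4,fy=4))
"
```

```text
time_s: 3.0
eef_pos: [0.6118, -0.1811, 0.0655]
eef_rot: [-0.0, -0.687, 0.726, 0.0]
wrist_force: [0.1, 0.5, -0.0]
opening: 1.002
t 3.0 pos [ 0.6118 -0.1811  0.0655] q6 1.153 open 1.002 F [ 0.1  0.5 -0. ]
yaw cur -1.626 tgt -1.626 rotvec tool [ 0.0006  0.0003 -0.0003]
shift cur tool [-0.0006 -0.0009  0.0255] | in target frame [-0.0006 -0.0009  0.0255]
```

View pics/side2.png

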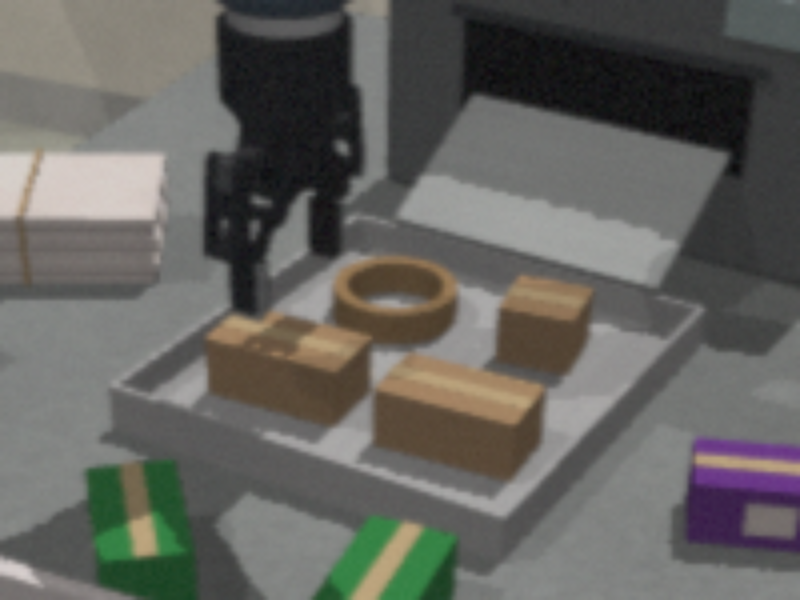

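```bash
python3 -c "
from h import *
c=ctrl.calibration('side');T=np.array(c['camera_from_world']);f=200/np.tan(np.radians(c['fov_y']/2))
def pr(p):
    q=T[:3,:3]@np.array(p)+T[:3,3];u=q[0]/q[2]*f+c['cx'];v=q[1]/q[2]*f+c['cy'];print(p,(u,v),'crop',((u-220)*4,(v-60)*4))
for p in [(.612,-.138,.053),(.612,-.224,.053),(.612,-.138,.04),(.612,-.181,.048),(.566,-.2024,.048),(.568,-.153,.048),(.659,-.158,.048)]:pr(p)
"
```

```text
(0.612, -0.138, 0.053) (np.float64(283.7055655221836), np.float64(149.9953733793148)) crop (np.float64(254.8222620887343), np.float64(359.9814935172592))
(0.612, -0.224, 0.053) (np.float64(299.4365400839802), np.float64(134.67288260400733)) crop (np.float64(317.7461603359209), np.float64(298.6915304160293))
(0.612, -0.138, 0.04) (np.float64(283.85833781892626), np.float64(154.78334037409573)) crop (np.float64(255.43335127570504), np.float64(379.1333614963829))
(0.612, -0.181, 0.048) (np.float64(291.84181191297586), np.float64(143.9207584073884)) crop (np.float64(287.3672476519034), np.float64(335.6830336295536))
(0.566, -0.2024, 0.048) (np.float64(312.61235209265186), np.float64(144.04276584802244)) crop (np.float64(370.44940837060744), np.float64(336.17106339208976))
(0.568, -0.153, 0.048) (np.float64(303.2777652703849), np.float64(152.99383675951597)) crop (np.float64(333.1110610815397), np.float64(371.9753470380639))
(0.659, -0.158, 0.048) (np.float64(270.3210945082627), np.float64(143.9989600655959)) crop (np.float64(201.28437803305087), np.float64(335.9958402623836))
```

```bash
python3 -c "
from h import *
import cv2
o,p,R=pose();print(o['time_s'],p,o['q'])
p,d=ctrl.camera('side');cv2.imwrite('pics/side3.png',cv2.resize(p[60:210,220:420,::-1],None,fx=4,fy=4))
c=ctrl.calibration('side');T=np.array(c['camera_from_world']);f=200/np.tan(np.radians(c['fov_y']/2))
for u,v in[(280,134),(281,130),(282,128),(301,121),(300,118),(290,80),(292,145)]:
    z=d[v,u];q=np.array([(u-c['cx'])/f*z,(v-c['cy'])/f*z,z]);print(u,v,z,(T[:3,:3].T@(q-T[:3,3])).round(4))
"
```

```text
3.05 [ 0.61226145 -0.1811497   0.06615327] [-4.73220875e-01  4.93925021e-01  1.54790387e+00 -2.38492868e-06
  1.09938611e+00  1.15289946e+00]
280 134 1.0068324 [ 0.6162 -0.1303  0.0977]
281 130 0.9922222 [ 0.61   -0.1245  0.1119]
282 128 0.991626 [ 0.6088 -0.1273  0.1159]
301 121 1.0744603 [ 0.6062 -0.2213  0.0929]
300 118 1.0720006 [ 0.6093 -0.2222  0.0998]
290 80 0.93918073 [ 0.5962 -0.1471  0.223 ]
292 145 1.0698838 [ 0.6098 -0.1775  0.0473]
```

View pics/side3.png

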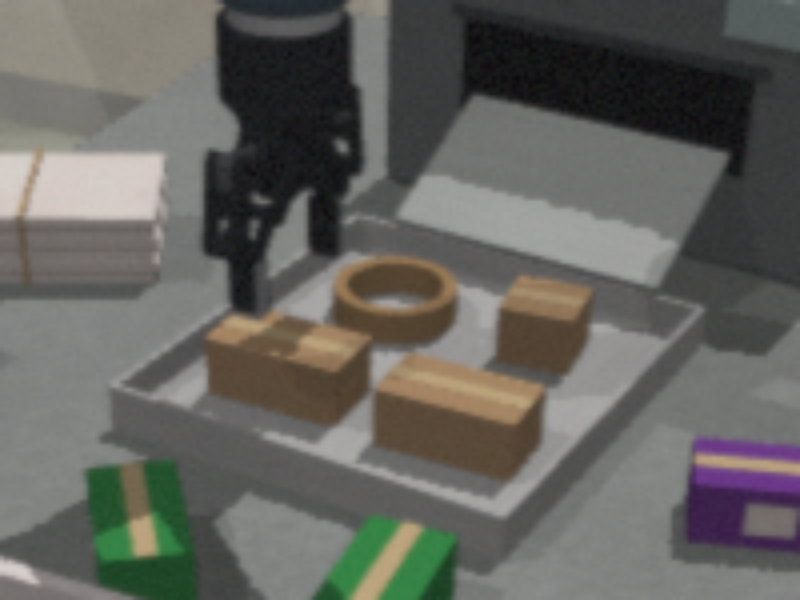

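The picture disagrees with the reported height. The depth puts the fingertips at about z 0.09, but the state implies about 0.045. I'll go on in steps, using the camera for height.

```bash
cat >> h.py <<'E'
import cv2
def w3(n,d,u,v):
    c=ctrl.calibration(n);T=np.array(c['camera_from_world']);f=200/np.tan(np.radians(c['fov_y']/2));z=d[v,u]
    return T[:3,:3].T@(np.stack([(u-c['cx'])/f*z,(v-c['cy'])/f*z,z])-T[:3,3])if z>0 else None
def tips(name,box=(220,60,420,210),n='side'):
    """cloud of dark pixels near the TCP: lowest z for each finger"""
    o,P,R=pose();p,d=ctrl.camera(n);x0,y0,x1,y1=box
    cv2.imwrite(name,cv2.resize(p[y0:y1,x0:x1,::-1],None,fx=4,fy=4))
    c=ctrl.calibration(n);T=np.array(c['camera_from_world']);f=200/np.tan(np.radians(c['fov_y']/2))
    v,u=np.mgrid[0:400,0:640];C=np.stack([(u-c['cx'])/f*d,(v-c['cy'])/f*d,d],-1)-T[:3,3];W=C@T[:3,:3]
    dark=(p.max(2)<70)&(d>0)&(abs(W[...,0]-P[0])<.03)&(abs(W[...,1]-P[1])<.075)&(W[...,2]>.01)
    for s,m in(('+y',W[...,1]>P[1]+.02),('-y',W[...,1]<P[1]-.02)):
        w=W[dark&m]
        if len(w):
            w=w[np.argsort(w[:,2])];print(s,len(w),'z',w[[0,2,5,9],2].round(4) if len(w)>9 else w[:,2],'x',np.median(w[:10,0]).round(4),'y',np.median(w[:10,1]).round(4))
    print('t',o['time_s'],'tcp',P.round(4),'F',np.round(o['wrist_force'],1),'open',round(o['opening'],3))
E
python3 -c "
from h import *
tips('pics/s4.png')"
python3 -m pendant '[[[0,0,0.01,0,0,0,-1],[0,0,0.01,0,0,0,-1],[0,0,0,0,0,0,-1],[0,0,0,0,0,0,-1]]]'
python3 -c "
from h import *
tips('pics/s5.png')"
```

```text
+y 2717 z [0.0887 0.0925 0.0933 0.0956] x 0.6128 y -0.1274
-y 298 z [0.0849 0.0856 0.0877 0.0886] x 0.6091 y -0.2241
t 3.1 tcp [ 0.6126 -0.1812  0.0666] F [-0.4 -0.5  0.9] open 0.998
time_s: 3.55
eef_pos: [0.6116, -0.1806, 0.045]
eef_rot: [-0.0, -0.687, 0.726, 0.001]
wrist_force: [-0.3, 0.8, 0.6]
opening: 1.005
+y 2813 z [0.0671 0.0684 0.0714 0.0736] x 0.612 y -0.1281
-y 294 z [0.0636 0.0643 0.067  0.0681] x 0.6121 y -0.2248
t 3.55 tcp [ 0.6116 -0.1806  0.045 ] F [-0.3  0.8  0.6] open 1.005
```

View pics/s5.png

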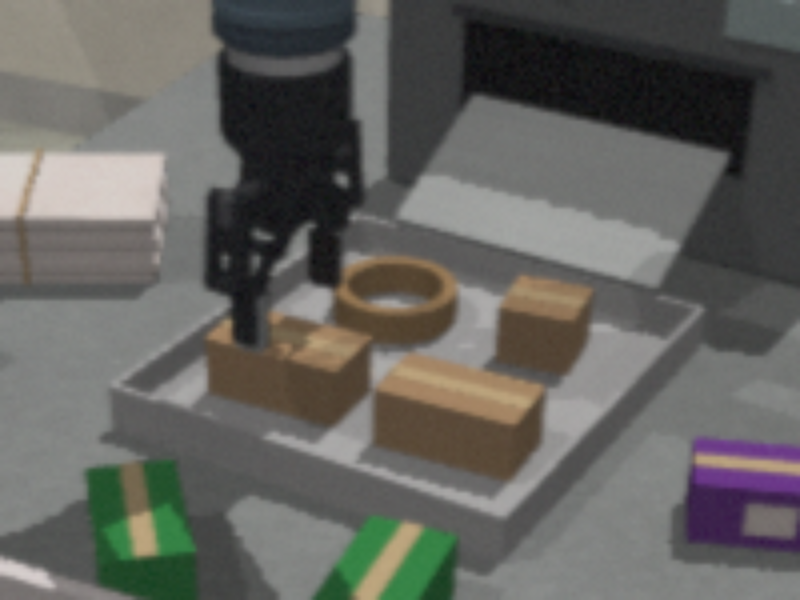

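The fingertips stand about 20 mm above the reported TCP height, and the offset is the same at both heights. With the opened pads swinging forward when closing, I want the open tips at about 0.022, so I go down a further 42 mm.

```bash
python3 -m pendant '[[[0,0,0.01,0,0,0,-1],[0,0,0.01,0,0,0,-1],[0,0,0.01,0,0,0,-1],[0,0,0.006,0,0,0,-1],[0,0,0.006,0,0,0,-1],[0,0,0,0,0,0,-1]]]'
python3 -c "
from h import *
tips('pics/s6.png')"
```

```text
time_s: 4.2
eef_pos: [0.6114, -0.1806, 0.0025]
eef_rot: [-0.0, -0.687, 0.726, 0.001]
wrist_force: [0.2, -0.0, -0.6]
opening: 0.998
+y 2951 z [0.0132 0.0191 0.0239 0.0285] x 0.6387 y -0.1574
-y 227 z [0.0372 0.0389 0.0397 0.0416] x 0.6089 y -0.2245
t 4.2 tcp [ 0.6114 -0.1806  0.0025] F [ 0.2 -0.  -0.6] open 0.998
```

View pics/s6.png

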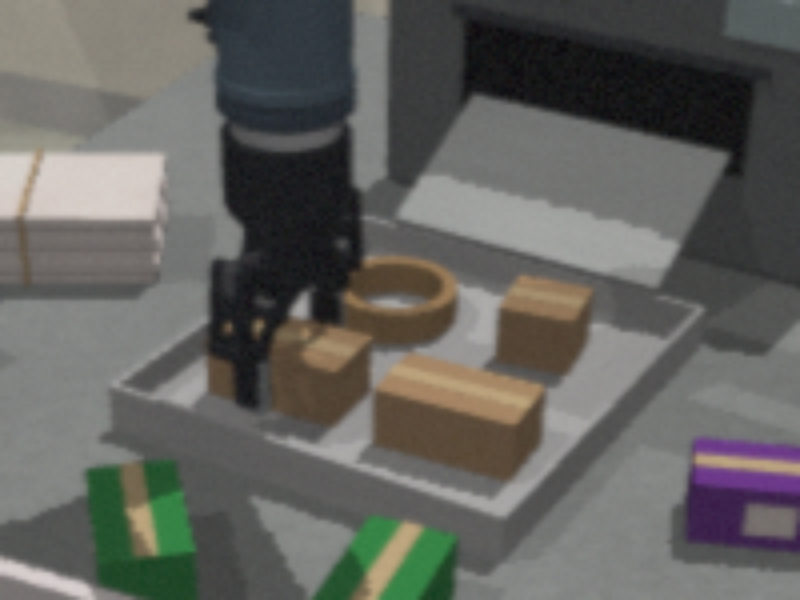

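The fingers straddle the carton, with the near tip at crop (245,403), low on its side. Closing.

```bash
python3 -m pendant '[[[0,0,0,0,0,0,1],[0,0,0,0,0,0,1],[0,0,0,0,0,0,1],[0,0,0,0,0,0,1],[0,0,0,0,0,0,1],[0,0,0,0,0,0,1],[0,0,0,0,0,0,1],[0,0,0,0,0,0,1]]]'
python3 -c "
from h import *
tips('pics/s7.png')"
```

```text
time_s: 5.05
eef_pos: [0.6127, -0.1812, 0.0045]
eef_rot: [0.0, -0.687, 0.726, -0.001]
wrist_force: [-0.1, -0.7, 6.1]
opening: 0.58
+y 2907 z [0.0109 0.0187 0.02   0.0227] x 0.6135 y -0.1459
-y 186 z [0.0474 0.048  0.0488 0.05  ] x 0.6104 y -0.2075
t 5.05 tcp [ 0.6127 -0.1812  0.0045] F [-0.1 -0.7  6.1] open 0.58
```

View pics/s7.png

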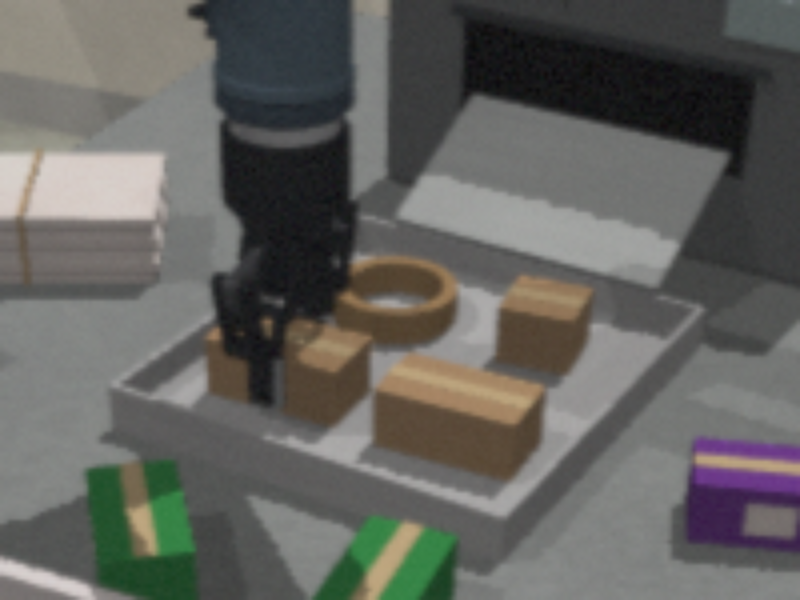

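Opening 0.58 is about 49 mm, which matches the carton width. The 6 N on the wrist means the tips just touch the tray floor, so reported z is about 0.0045 with the tips at 0.008. I'll lift in steps.

```bash
python3 -m pendant '[[[0,0,-0.005,0,0,0,1],[0,0,-0.01,0,0,0,1],[0,0,-0.015,0,0,0,1],[0,0,-0.02,0,0,0,1],[0,0,-0.02,0,0,0,1],[0,0,-0.02,0,0,0,1],[0,0,-0.02,0,0,0,1],[0,0,-0.01,0,0,0,1],[0,0,0,0,0,0,1],[0,0,0,0,0,0,1]]]'
python3 -c "
from h import *
tips('pics/s8.png')
plan([.5417,.326,.12],-1.571)"
```

```text
time_s: 6.1
eef_pos: [0.6118, -0.1807, 0.1235]
eef_rot: [-0.0, -0.687, 0.726, 0.0]
wrist_force: [-0.3, -0.5, -2.4]
opening: 0.573
+y 2240 z [0.1348 0.1379 0.1384 0.1405] x 0.6106 y -0.1463
-y 235 z [0.1663 0.1673 0.1683 0.1691] x 0.6104 y -0.2071
t 6.1 tcp [ 0.6118 -0.1807  0.1235] F [-0.3 -0.5 -2.4] open 0.573
t 6.15 pos [ 0.6114 -0.1805  0.1227] q6 1.153 open 0.577 F [-1.5 -0.3 -2.4]
yaw cur -1.626 tgt -1.571 rotvec tool [ 0.0016  0.0008 -0.055 ]
shift cur tool [-0.5019  0.0975  0.0033] | in target frame [-0.5065  0.0698  0.0027]
```

View pics/s8.png

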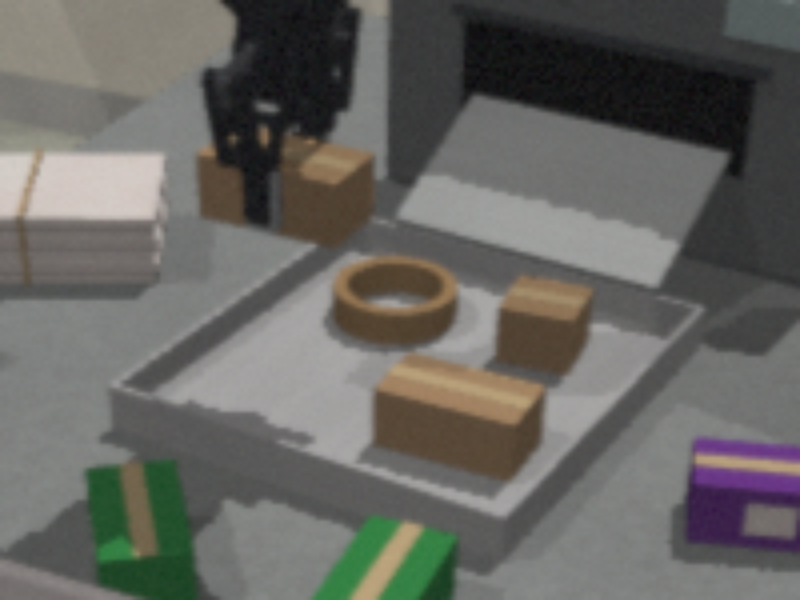

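The carton hangs level in the gripper. Now across to the basket.

```bash
python3 -m pendant '[[[-0.01,0,0,0,0,-0.055,1],[-0.02,0,0,0,0,0,1],[-0.03,0.005,0,0,0,0,1],[-0.035,0.005,0,0,0,0,1],[-0.035,0.005,0,0,0,0,1],[-0.035,0.005,0,0,0,0,1],[-0.035,0.005,0,0,0,0,1],[-0.035,0.005,0,0,0,0,1],[-0.035,0.005,0,0,0,0,1],[-0.035,0.005,0,0,0,0,1]]]';python3 -m pendant '[[[-0.035,0.005,0,0,0,0,1],[-0.035,0.005,0,0,0,0,1],[-0.035,0.005,0,0,0,0,1],[-0.03,0.005,0,0,0,0,1],[-0.03,0.005,0,0,0,0,1],[-0.02,0.005,0,0,0,0,1],[-0.015,0,0,0,0,0,1],[0,0,0,0,0,0,1],[0,0,0,0,0,0,1]]]'
python3 -c "
from h import *
plan([.5417,.326,.0015],-1.571)
tips('pics/s9.png',(60,20,260,170))
p,d=ctrl.camera('top');cv2.imwrite('pics/top2.png',p[:,:,::-1])
p,d=ctrl.camera('side');cv2.imwrite('pics/side9.png',p[:,:,::-1])
"
```

```text
time_s: 7.15
eef_pos: [0.5712, 0.1266, 0.1229]
eef_rot: [-0.001, -0.707, 0.707, 0.001]
wrist_force: [0.2, -0.1, -2.6]
opening: 0.578
time_s: 8.05
eef_pos: [0.5424, 0.324, 0.1233]
eef_rot: [0.001, 0.707, -0.707, -0.0]
wrist_force: [0.8, -0.5, -1.1]
opening: 0.578
t 8.05 pos [0.5424 0.324  0.1233] q6 1.922 open 0.578 F [ 0.8 -0.5 -1.1]
yaw cur -1.571 tgt -1.571 rotvec tool [ 0.0008 -0.0007  0.0003]
shift cur tool [-0.0021  0.0006  0.1218] | in target frame [-0.002   0.0007  0.1218]
+y 10581 z [0.1332 0.1347 0.1365 0.1378] x 0.5336 y 0.349
-y 826 z [0.1557 0.1594 0.1618 0.1657] x 0.5346 y 0.2877
t 8.05 tcp [0.5424 0.324  0.1233] F [ 0.8 -0.5 -1.1] open 0.578
```

View pics/side9.png

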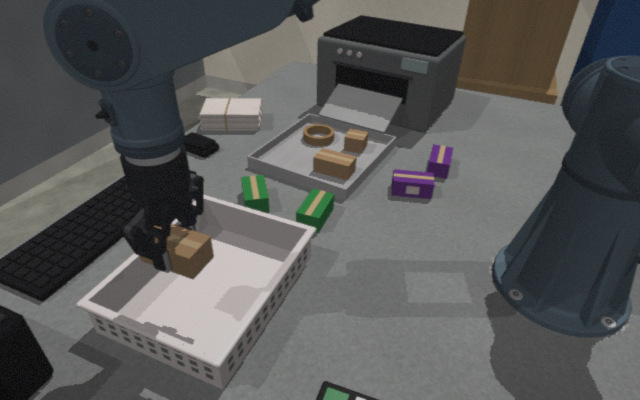

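View pics/top2.png

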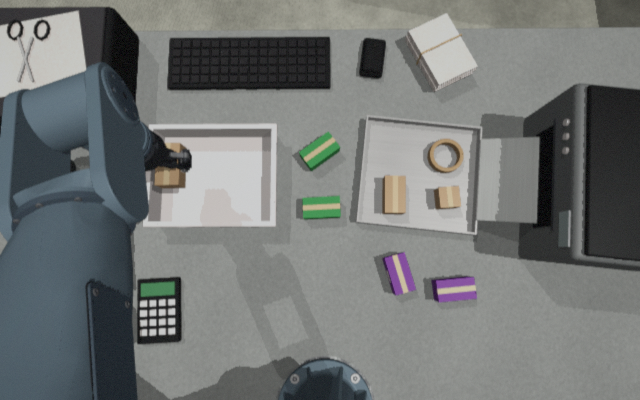

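The carton hangs over the basket's left part, at top view (170,165) and side view (185,248), clear of the walls. Lowering.

```bash
python3 -m pendant '[[[0,0,0.015,0,0,0,1],[0,0,0.02,0,0,0,1],[0,0,0.02,0,0,0,1],[0,0,0.02,0,0,0,1],[0,0,0.015,0,0,0,1],[0,0,0.01,0,0,0,1],[0,0,0.005,0,0,0,1],[0,0,0.005,0,0,0,1],[0,0,0,0,0,0,1],[0,0,0,0,0,0,1]]]'
python3 -c "
from h import *
plan([.5417,.326,.0015],-1.571)
p,d=ctrl.camera('side');cv2.imwrite('pics/s10.png',cv2.resize(p[170:350,70:270,::-1],None,fx=4,fy=4)[:600])
"
```

```text
time_s: 9.2
eef_pos: [0.5433, 0.3243, 0.0145]
eef_rot: [0.001, -0.707, 0.707, -0.0]
wrist_force: [0.2, 0.5, -1.6]
opening: 0.577
t 9.2 pos [0.5433 0.3243 0.0145] q6 1.922 open 0.577 F [ 0.2  0.5 -1.6]
yaw cur -1.571 tgt -1.571 rotvec tool [-0.0011  0.0004  0.0001]
shift cur tool [-0.0017  0.0016  0.013 ] | in target frame [-0.0017  0.0016  0.013 ]
```

View pics/s10.png

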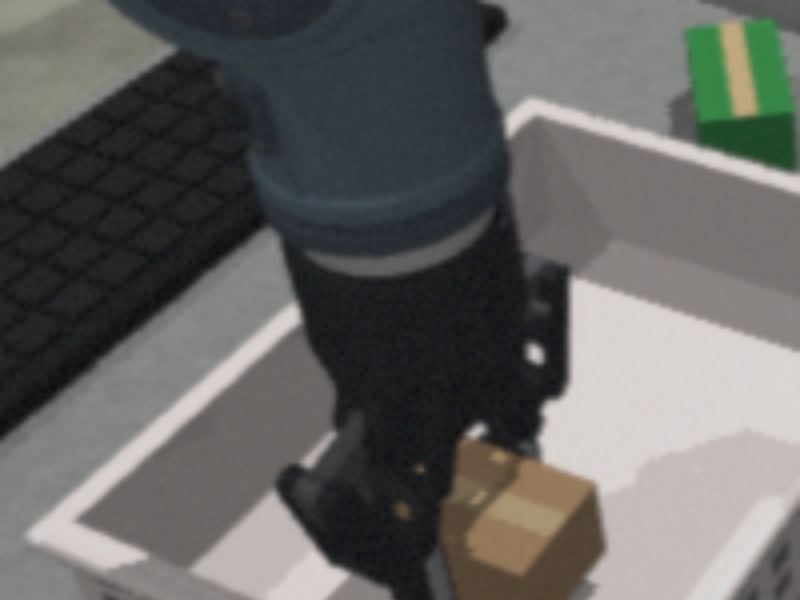

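The carton is level and just above the basket floor, at crop (520,560). I'll lower the last millimetres while watching the force.

```bash
python3 -m pendant '[[[0,0,0.004,0,0,0,1],[0,0,0.003,0,0,0,1],[0,0,0.002,0,0,0,1],[0,0,0,0,0,0,1],[0,0,0,0,0,0,1]]]'; python3 -m pendant '[[[0,0,0.002,0,0,0,1],[0,0,0,0,0,0,1],[0,0,0,0,0,0,1]]]'
```

```text
time_s: 9.75
eef_pos: [0.5427, 0.3241, 0.0047]
eef_rot: [-0.0, -0.707, 0.707, 0.0]
wrist_force: [0.7, 0.2, -1.6]
opening: 0.579
time_s: 10.05
eef_pos: [0.5428, 0.3241, 0.0028]
eef_rot: [-0.0, -0.707, 0.707, 0.0]
wrist_force: [0.2, -0.5, -2.6]
opening: 0.58
```

```bash
python3 -m pendant '[[[0,0,0.001,0,0,0,1],[0,0,0,0,0,0,1],[0,0,0,0,0,0,1]]]'; python3 -m pendant '[[[0,0,0.001,0,0,0,1],[0,0,0,0,0,0,1],[0,0,0,0,0,0,1]]]'
```

```text
time_s: 10.35
eef_pos: [0.5428, 0.3241, 0.0018]
eef_rot: [0.0, -0.707, 0.707, 0.0]
wrist_force: [-0.4, -0.1, -1.4]
opening: 0.581
time_s: 10.65
eef_pos: [0.5429, 0.3242, 0.0016]
eef_rot: [0.0, -0.707, 0.707, -0.0]
wrist_force: [-3.8, -1.6, 5.8]
opening: 0.578
```

Contact (+5.8 N). Opening, then a straight lift.

```bash
python3 -m pendant '[[[0,0,0,0,0,0,-1],[0,0,0,0,0,0,-1],[0,0,0,0,0,0,-1],[0,0,0,0,0,0,-1],[0,0,0,0,0,0,-1],[0,0,-0.005,0,0,0,-1],[0,0,-0.01,0,0,0,-1],[0,0,-0.02,0,0,0,-1],[0,0,-0.02,0,0,0,-1],[0,0,-0.02,0,0,0,-1]]]';python3 -m pendant '[[[0,0,-0.03,0,0,0,-1],[0,0,-0.03,0,0,0,-1],[0,0,-0.015,0,0,0,-1],[0,0,0,0,0,0,-1]]]'
python3 -c "
from h import *
plan([.4957,-.1704,.15],-1.626)
p,d=ctrl.camera('side');cv2.imwrite('pics/side11.png',p[:,:,::-1])
"
```

```text
time_s: 11.65
eef_pos: [0.543, 0.3242, 0.0775]
eef_rot: [0.0, -0.707, 0.707, -0.0]
wrist_force: [0.1, -0.8, 0.2]
opening: 1.002
time_s: 12.05
eef_pos: [0.5446, 0.3248, 0.1543]
eef_rot: [0.003, -0.707, 0.707, -0.001]
wrist_force: [0.2, 0.1, 0.3]
opening: 1.003
t 12.05 pos [0.5446 0.3248 0.1543] q6 1.922 open 1.003 F [0.2 0.1 0.3]
yaw cur -1.571 tgt -1.626 rotvec tool [-0.0057  0.0023  0.0551]
shift cur tool [0.4953 0.0489 0.003 ] | in target frame [0.4972 0.0215 0.0043]
```

View pics/side11.png

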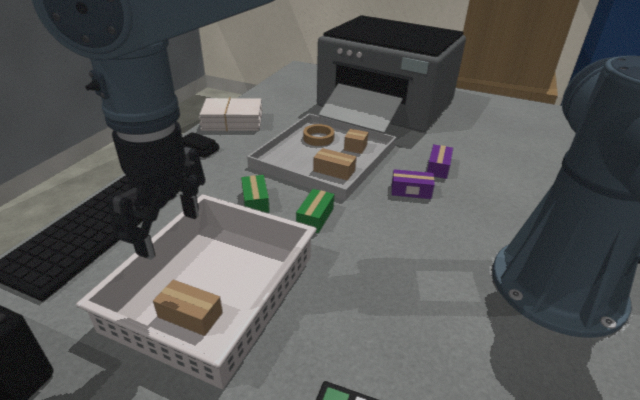

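The first carton lies flat in the basket at (188,305). Back for the second.

```bash
python3 -m pendant '[[[0.01,0,0,0,0,0.055,-1],[0.02,0,0,0,0,0,-1],[0.035,0.002,0,0,0,0,-1],[0.04,0.002,0,0,0,0,-1],[0.04,0.002,0,0,0,0,-1],[0.04,0.002,0,0,0,0,-1],[0.04,0.002,0,0,0,0,-1],[0.04,0.002,0,0,0,0,-1],[0.04,0.002,0,0,0,0,-1],[0.04,0.002,0,0,0,0,-1]]]';python3 -m pendant '[[[0.04,0.002,0,0,0,0,-1],[0.04,0.002,0,0,0,0,-1],[0.035,0.002,0,0,0,0,-1],[0.03,0,0,0,0,0,-1],[0.007,0,0,0,0,0,-1],[0,0,0,0,0,0,-1],[0,0,0,0,0,0,-1]]]'
python3 -c "
from h import *
plan([.4957,-.1704,.006],-1.626)
tips('pics/s12.png')"
```

```text
time_s: 13.1
eef_pos: [0.5066, -0.0207, 0.1488]
eef_rot: [-0.001, -0.687, 0.726, 0.001]
wrist_force: [0.2, -0.1, -0.4]
opening: 1.004
time_s: 13.8
eef_pos: [0.4933, -0.1696, 0.1496]
eef_rot: [-0.0, -0.687, 0.726, 0.001]
wrist_force: [-0.1, 1.4, -0.0]
opening: 1.003
t 13.8 pos [ 0.4933 -0.1696  0.1496] q6 1.066 open 1.003 F [-0.1  1.4 -0. ]
yaw cur -1.626 tgt -1.626 rotvec tool [0.002  0.0016 0.0002]
shift cur tool [ 0.0009 -0.0027  0.1436] | in target frame [ 0.0006 -0.0025  0.1436]
+y 2430 z [0.1708 0.1726 0.1747 0.1759] x 0.4958 y -0.1177
-y 363 z [0.1676 0.1686 0.1688 0.171 ] x 0.4907 y -0.2133
t 13.8 tcp [ 0.4933 -0.1696  0.1496] F [-0.1  1.4 -0. ] open 1.003
```

View pics/s12.png

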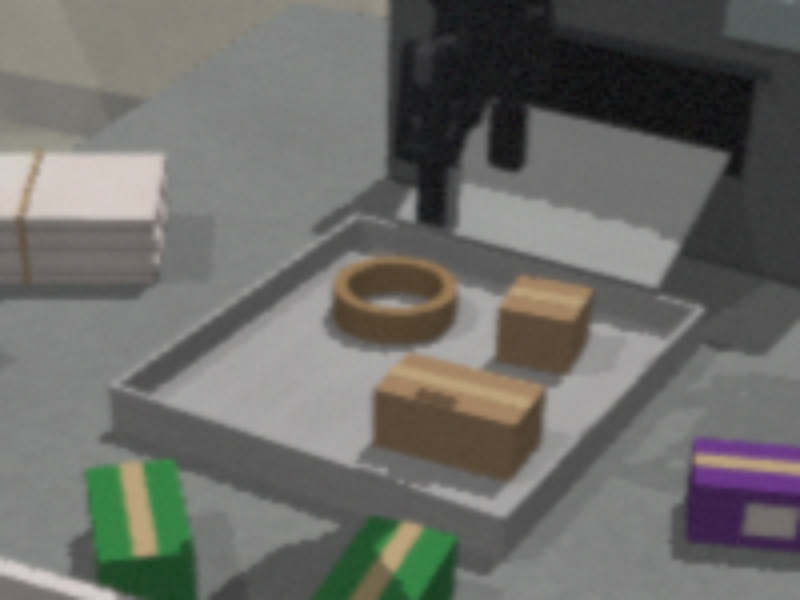

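The offset is the same, about +20 mm with the gripper open, and the tool is centred over the second carton. Going down.

```bash
python3 -m pendant '[[[0.0005,-0.0025,0.02,0,0,0,-1],[0,0,0.025,0,0,0,-1],[0,0,0.025,0,0,0,-1],[0,0,0.02,0,0,0,-1],[0,0,0.01,0,0,0,-1],[0,0,0.01,0,0,0,-1],[0,0,0.01,0,0,0,-1],[0,0,0,0,0,0,-1],[0,0,0,0,0,0,-1]]]'
python3 -c "
from h import *
plan([.4957,-.1704,.0065],-1.626)
tips('pics/s13.png')"
```

```text
time_s: 14.75
eef_pos: [0.4967, -0.1717, 0.0311]
eef_rot: [0.0, -0.687, 0.726, -0.0]
wrist_force: [0.4, -0.2, 0.5]
opening: 0.998
t 14.75 pos [ 0.4967 -0.1717  0.0311] q6 1.067 open 0.998 F [ 0.4 -0.2  0.5]
yaw cur -1.626 tgt -1.626 rotvec tool [-0.0004 -0.0002  0.0001]
shift cur tool [-0.0012  0.0011  0.0246] | in target frame [-0.0012  0.0011  0.0246]
+y 3191 z [0.05   0.0542 0.0559 0.0582] x 0.5002 y -0.1188
-y 225 z [0.0479 0.0507 0.0528 0.0538] x 0.4902 y -0.215
t 14.75 tcp [ 0.4967 -0.1717  0.0311] F [ 0.4 -0.2  0.5] open 0.998
```

View pics/s13.png

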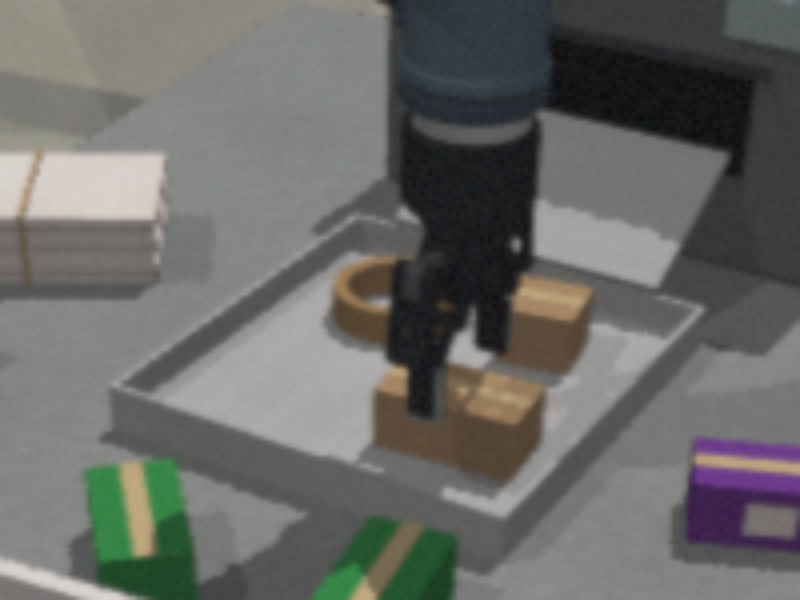

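```bash
python3 -m pendant '[[[0,0,0.01,0,0,0,-1],[0,0,0.01,0,0,0,-1],[0,0,0.0045,0,0,0,-1],[0,0,0,0,0,0,-1],[0,0,0,0,0,0,1],[0,0,0,0,0,0,1],[0,0,0,0,0,0,1],[0,0,0,0,0,0,1],[0,0,0,0,0,0,1],[0,0,0,0,0,0,1]]]'; python3 -m pendant '[[[0,0,0,0,0,0,1],[0,0,0,0,0,0,1],[0,0,0,0,0,0,1]]]'
```

```text
time_s: 15.8
eef_pos: [0.4969, -0.1719, 0.0068]
eef_rot: [0.0, -0.687, 0.726, -0.001]
wrist_force: [1.3, 0.6, 5.5]
opening: 0.576
time_s: 16.1
eef_pos: [0.4969, -0.1719, 0.0068]
eef_rot: [0.0, -0.687, 0.726, -0.001]
wrist_force: [-0.4, 0.7, 5.6]
opening: 0.578
```

```bash
python3 -m pendant '[[[0,0,-0.005,0,0,0,1],[0,0,-0.01,0,0,0,1],[0,0,-0.015,0,0,0,1],[0,0,-0.02,0,0,0,1],[0,0,-0.02,0,0,0,1],[0,0,-0.02,0,0,0,1],[0,0,-0.02,0,0,0,1],[0,0,-0.01,0,0,0,1],[0,0,0,0,0,0,1],[0,0,0,0,0,0,1]]]'
python3 -c "
from h import *
tips('pics/s14.png')
plan([.5417,.196,.12],-1.571)"
```

```text
time_s: 17.1
eef_pos: [0.496, -0.1713, 0.1258]
eef_rot: [-0.0, -0.687, 0.726, 0.0]
wrist_force: [-1.1, 0.3, -2.1]
opening: 0.578
+y 2688 z [0.1364 0.1373 0.1397 0.1418] x 0.4979 y -0.1402
-y 204 z [0.1663 0.1678 0.1691 0.1701] x 0.4927 y -0.1968
t 17.1 tcp [ 0.496  -0.1713  0.1258] F [-1.1  0.3 -2.1] open 0.578
t 17.15 pos [ 0.4957 -0.1711  0.1253] q6 1.067 open 0.576 F [-1.1  0.1 -2. ]
yaw cur -1.626 tgt -1.571 rotvec tool [ 0.0016  0.0009 -0.055 ]
shift cur tool [-0.3691 -0.0257  0.0055] | in target frame [-0.3671 -0.046   0.0053]
```

View pics/s14.png

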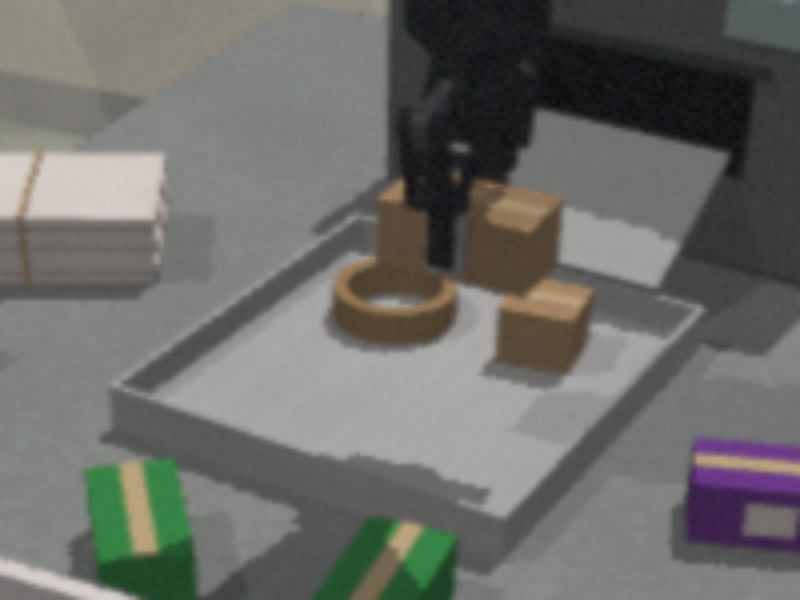

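The second carton is held level, and the tape and small carton have not moved. Across.

```bash
python3 -m pendant '[[[-0.01,0,0,0,0,-0.055,1],[-0.02,-0.004,0,0,0,0,1],[-0.03,-0.004,0,0,0,0,1],[-0.035,-0.004,0,0,0,0,1],[-0.035,-0.004,0,0,0,0,1],[-0.035,-0.004,0,0,0,0,1],[-0.035,-0.004,0,0,0,0,1],[-0.035,-0.004,0,0,0,0,1],[-0.035,-0.004,0,0,0,0,1],[-0.03,-0.004,0,0,0,0,1]]]';python3 -m pendant '[[[-0.025,-0.004,0,0,0,0,1],[-0.02,-0.004,0,0,0,0,1],[-0.015,-0.002,0,0,0,0,1],[-0.007,0,0,0,0,0,1],[0,0,0,0,0,0,1],[0,0,0,0,0,0,1]]]'
python3 -c "
from h import *
plan([.5417,.196,.0035],-1.571)
p,d=ctrl.camera('side');cv2.imwrite('pics/side15.png',p[:,:,::-1])
p,d=ctrl.camera('top');cv2.imwrite('pics/top15.png',p[:,:,::-1])
"
```

```text
time_s: 18.15
eef_pos: [0.5319, 0.1302, 0.1248]
eef_rot: [0.001, 0.707, -0.707, -0.001]
wrist_force: [0.1, -0.4, -1.4]
opening: 0.577
time_s: 18.75
eef_pos: [0.5427, 0.1947, 0.1259]
eef_rot: [-0.0, -0.707, 0.707, 0.0]
wrist_force: [-0.0, 0.4, -1.6]
opening: 0.577
t 18.75 pos [0.5427 0.1947 0.1259] q6 1.71 open 0.577 F [-0.   0.4 -1.6]
yaw cur -1.571 tgt -1.571 rotvec tool [ 0.0008 -0.0005 -0.0002]
shift cur tool [-0.0013  0.0009  0.1224] | in target frame [-0.0013  0.001   0.1224]
```

View pics/side15.png

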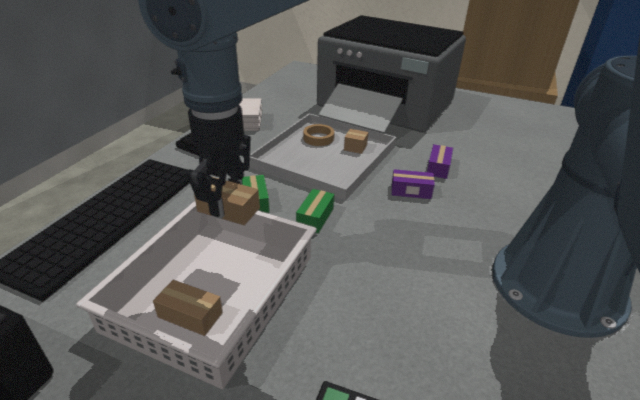

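View pics/top15.png

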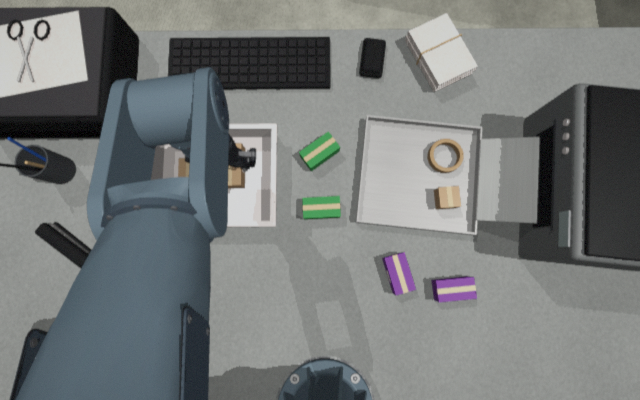

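The carton is over the basket's right part, at top view (237,165), clear of the wall at column 272 and of the first carton. Lowering.

```bash
python3 -m pendant '[[[0,0,0.015,0,0,0,1],[0,0,0.02,0,0,0,1],[0,0,0.02,0,0,0,1],[0,0,0.02,0,0,0,1],[0,0,0.015,0,0,0,1],[0,0,0.01,0,0,0,1],[0,0,0.005,0,0,0,1],[0,0,0.005,0,0,0,1],[0,0,0,0,0,0,1],[0,0,0,0,0,0,1]]]';  python3 -m pendant '[[[0,0,0.004,0,0,0,1],[0,0,0.003,0,0,0,1],[0,0,0,0,0,0,1],[0,0,0,0,0,0,1]]]'
python3 -c "
from h import *
plan([.5417,.196,.0035],-1.571)
p,d=ctrl.camera('side');cv2.imwrite('pics/s16.png',cv2.resize(p[150:300,120:320,::-1],None,fx=4,fy=4))
"
```

```text
time_s: 19.85
eef_pos: [0.5435, 0.1955, 0.0169]
eef_rot: [0.0, -0.707, 0.707, -0.0]
wrist_force: [0.7, -0.3, -1.1]
opening: 0.58
time_s: 20.25
eef_pos: [0.5429, 0.1954, 0.0092]
eef_rot: [-0.0, -0.707, 0.707, 0.0]
wrist_force: [-0.8, 0.2, 0.2]
opening: 0.579
t 20.25 pos [0.5429 0.1954 0.0092] q6 1.711 open 0.579 F [-0.8  0.2  0.2]
yaw cur -1.571 tgt -1.571 rotvec tool [ 0.0002 -0.      0.    ]
shift cur tool [-0.0006  0.0012  0.0057] | in target frame [-0.0006  0.0012  0.0057]
```

View pics/s16.png

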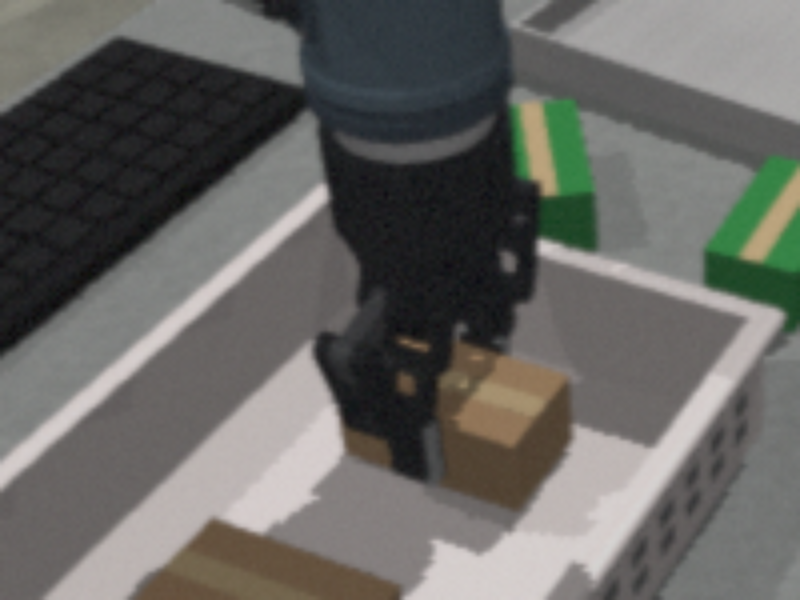

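The carton is level, a few millimetres above the floor at crop (480,430), and clear of everything. Fine steps down.

```bash
python3 -m pendant '[[[0,0,0.002,0,0,0,1],[0,0,0,0,0,0,1],[0,0,0.002,0,0,0,1],[0,0,0,0,0,0,1],[0,0,0,0,0,0,1]]]';  python3 -m pendant '[[[0,0,0.001,0,0,0,1],[0,0,0,0,0,0,1],[0,0,0,0,0,0,1]]]'
```

```text
time_s: 20.8
eef_pos: [0.5429, 0.1954, 0.0052]
eef_rot: [-0.0, -0.707, 0.707, 0.0]
wrist_force: [0.4, 0.3, -1.5]
opening: 0.576
time_s: 21.1
eef_pos: [0.543, 0.1954, 0.0043]
eef_rot: [-0.0, -0.707, 0.707, 0.0]
wrist_force: [1.3, 0.5, -1.1]
opening: 0.579
```

```bash
python3 -m pendant '[[[0,0,0.001,0,0,0,1],[0,0,0,0,0,0,1],[0,0,0,0,0,0,1]]]';  python3 -m pendant '[[[0,0,0.001,0,0,0,1],[0,0,0,0,0,0,1],[0,0,0,0,0,0,1]]]'
```

```text
time_s: 21.4
eef_pos: [0.5432, 0.1954, 0.0039]
eef_rot: [0.0, -0.707, 0.707, -0.0]
wrist_force: [-2.9, -1.0, 5.7]
opening: 0.579
time_s: 21.7
eef_pos: [0.5432, 0.1954, 0.0038]
eef_rot: [-0.0, -0.707, 0.707, -0.0]
wrist_force: [-7.0, -1.2, 14.5]
opening: 0.579
```

Firm contact. Releasing and lifting.

```bash
python3 -m pendant '[[[0,0,-0.001,0,0,0,1],[0,0,0,0,0,0,-1],[0,0,0,0,0,0,-1],[0,0,0,0,0,0,-1],[0,0,0,0,0,0,-1],[0,0,0,0,0,0,-1],[0,0,-0.005,0,0,0,-1],[0,0,-0.01,0,0,0,-1],[0,0,-0.02,0,0,0,-1],[0,0,-0.02,0,0,0,-1]]]';python3 -m pendant '[[[0,0,-0.03,0,0,0,-1],[0,0,-0.03,0,0,0,-1],[0,0,-0.03,0,0,0,-1],[0,0,-0.03,0,0,0,-1],[0,0,-0.02,0,0,0,-1],[0.03,0.01,0,0,0,0,-1],[0.04,0.03,0,0,0,0,-1],[0.04,0.03,0,0,0,0,-1],[0.04,0.03,0,0,0,0,-1],[0.04,0.03,0,0,0,0,-1]]]';python3 -m pendant '[[[0.04,0.02,0,0,0,0,-1],[0.04,0,0,0,0,0,-1],[0.03,0,0,0,0,0,-1],[0,0,0,0,0,0,-1],[0,0,0,0,0,0,-1],[0,0,0,0,0,0,-1]]]'
python3 -c "
from h import *
p,d=ctrl.camera('side');cv2.imwrite('pics/side17.png',p[:,:,::-1])
p,d=ctrl.camera('top');cv2.imwrite('pics/top17.png',p[:,:,::-1]);np.save('top17.npy',d)
"
```

```text
time_s: 22.7
eef_pos: [0.543, 0.1952, 0.0595]
eef_rot: [-0.0, -0.707, 0.707, -0.0]
wrist_force: [1.2, 0.3, 0.1]
opening: 1.0
time_s: 23.7
eef_pos: [0.4118, 0.0042, 0.1991]
eef_rot: [-0.0, 0.707, -0.707, 0.001]
wrist_force: [0.8, -0.9, 0.8]
opening: 0.998
time_s: 24.3
eef_pos: [0.3929, -0.1038, 0.1985]
eef_rot: [-0.0, 0.707, -0.707, 0.0]
wrist_force: [-0.4, 0.3, -0.1]
opening: 0.998
```

View pics/side17.png

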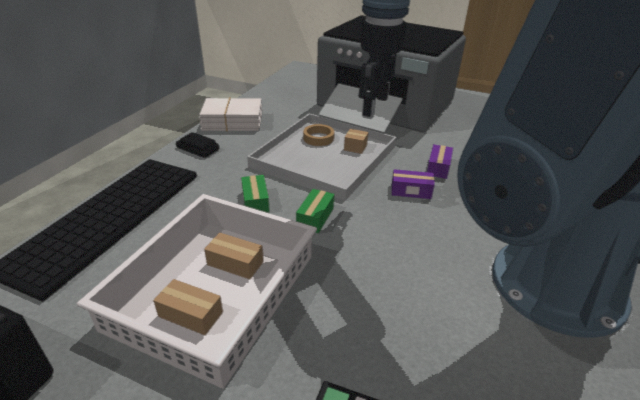

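View pics/top17.png

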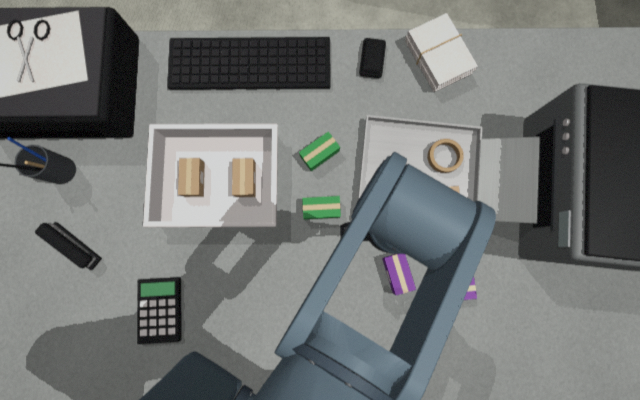

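Both cartons lie in the basket, at top view (191,177) and (243,177). I'll check top heights and flatness, and compare the tray items before and after in the side view.

```bash
python3 -c "
from h import *
d=np.load('top17.npy')
for c in (191,243):
    P=np.array([w3('top',d,u,v) for u in range(c-8,c+9,2) for v in range(166,188,2)]);A=np.c_[P[:,:2]-P[:,:2].mean(0),np.ones(len(P))]
    s=np.linalg.lstsq(A,P[:,2],rcond=None)[0];print(P.mean(0).round(4),'slope',s[:2].round(3))
a=cv2.imread('pics/side0.png');b=cv2.imread('pics/side17.png')
print('tape diff',cv2.absdiff(a,b)[122:147,300:336].mean(),'small diff',cv2.absdiff(a,b)[130:153,344:368].mean())
o=pose()[0];print(o['time_s'],np.abs(o['dq']).max(),o['wrist_force'])
ctrl.hand_in()
"
```

```text
[0.5437 0.3171 0.0453] slope [0.016 0.044]
[0.5428 0.1923 0.0457] slope [0.011 0.   ]
tape diff 5.154444444444445 small diff 3.601449275362319
24.4 0.004297620312634516 [-0.16554546  0.5288337   0.20540923]
the job is handed in; nothing more can be done
```

I moved both long brown cartons from the tray into the white basket one at a time. Each was lowered until the wrist force showed contact before I released it. I handed the job in at 24.4 s; no verdict is reported.

**Last checks:**
- **Cartons:** the tops are at z = 0.045 and 0.046 m, as expected for cartons lying on the basket floor. Slopes are at most 0.044, so they lie flat, about 125 mm apart and well inside the walls.
- **Basket and tray items:** the basket is upright. The tape roll and small carton look unmoved between the first and last side pictures.
- **Robot:** the arm was standing still, clear of everything, with wrist force near zero.

**Disagreement found:** the reported tool height did not match the cameras. It read about 30 mm too low, so I set grasp and release heights from the depth images and contact force. The fingertips pressed the tray floor with about 6 N when closing on each carton. The second carton was pressed into the basket floor with up to about 15 N before release.

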